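# Seat the drilling template on its locating pins

### The job

The brass drilling template lies askew on top of the two locating pins of the dark steel fixture. With the fingertips, gently nudge it towards the fence and sideways until both of its holes drop over the pins and it lies flat, fully down on the fixture. Only push it, do not pick it up, leave the jars and the tin standing where they are, and end clear of everything.

Things in the scene. Friction and masses are not known exactly. Their poses are not given: they have to be found in the camera images.
- fixture: Fixed dark steel drilling fixture, -x side roughly facing the robot: base 90 x 80 (y) x 12 mm. Origin: centre of its underside, on the wooden board; its top (the deck) is at z = +12 mm. Aluminium fence along the +x side: inner face at x = +36.5 mm, 80 mm long, 18 mm above the deck. Two round-nosed pins, 7 mm in diameter, 5 mm high, stand on the deck at x = +6, y = +22 and -22 mm.
- template: Loose brass plate 88 (x) x 90 (y) x 6 mm, 0.24 to 0.36 kg. Origin: centre of its underside. Two 10 mm through holes at x = +14, y = +22 and -22 mm; other dots are decoration. Starts on the pin tips, -x edge down, 8-18 mm off to the fixture's +y and 4-9 mm to its -x, turned up to 6 degrees. Seated: origin at x = -8, y = 0, z = 12 mm in the fixture's frame; it overhangs the base at -x, +y and -y.
- pin_left (a point): Foot of the pin on the +y side of the fixture, at deck level (pin tip 5 mm above). The template slides at 1 to 4 N; pushed square against the fence, its holes are in line with the pins (within their play), so that it drops by itself when slid along the fence, and the pins then stop it.
- pin_right (a point): Foot of the pin on the -y side of the fixture, at deck level (pin tip 5 mm above).
- hole_left (a point): Centre of the template's +y hole, on its underside; belongs over pin_left.
- hole_right (a point): Centre of the template's -y hole, on its underside; belongs over pin_right.
- yellow_jar: Bystander: yellow jar with white screw lid, 35 mm across, 30 mm high; origin under its centre.
- red_jar: Bystander: white jar with red screw lid, 37 mm across, 26 mm high; origin under its centre.
- stone_tin: Bystander: round white tin, 63 mm across, 21 mm high; origin under its centre.
- lamp_pole (a point): To be avoided, never moves: point 0.3 m up on the thin black slanting pole (11 mm thick) of the magnifier lamp, right of the work. Per metre of height it leans 0.29 m to +x and 0.21 m to +y; it runs from the floor up to z = 0.7 m. From its top the lamp's arm goes off to x 0.6, y -0.23, z 0.47 and down to the lamp head at about x 0.28, y -0.2, z 0. Keep the arm left of all this.
Mind the look-alikes: they are no part of the job. Of the things that look like the template, the larger one is meant.

How it is judged (in metres and radians):
At the end, for the whole second after the job is handed in: Both holes of the template are over their pins (within 2.5 mm), it lies flat on the deck (within 1.5 mm and 0.025 rad) and is at rest (horizontal distance between hole_left and pin_left below 0.0025 m and horizontal distance between hole_right and pin_right below 0.0025 m and z of each of hole_left, hole_right in the frame of fixture below 0.0135 m and angle between the z axis of template and the z axis of fixture, either way round below 0.025 rad and linear speed of template below 0.01 m/s); the robot touches nothing.
It fails at once if the template is lifted off the fixture (its middle more than 10 mm above the deck, or tilted over 0.25 rad) (z of template in the frame of fixture above 0.022 m or angle between template's own z axis and vertical above 0.25 rad).
It fails at once if the template is rammed (over 40 N from the robot) (contact force between the arm and template above 40 N).
It fails at once if a jar or the tin is moved by more than 20 mm (distance of any of yellow_jar, red_jar, stone_tin from where it was at the start of the episode above 0.02 m).
It also fails if it takes over 64 s, if anything falls off the work surface, if the arm or the gripper's body presses on something with over 40 N, if the wrist force passes 120 N, or if a joint passes its speed limit or range.

### The arm

A 6-joint arm with a two-finger parallel gripper is mounted at the origin on a cart in front of the work surface, level with it; the furniture and walls round the work are solid. World frame = base frame: x ahead of the robot, y to its left, z up, the work surface at z = 0. Lengths are in m, angles in degrees, forces in N, time in s.
With the tool pointing down it reaches from about 0.35 to 0.875 m from the base axis. Payload 4.2 kg.
Tool frame: the origin (TCP) lies midway between the tips of the shut fingers; the grasp point (between the pads) lies 19 mm behind it; z points along the fingers, y is the direction in which the jaws open and shut (so a half turn about z gives the same grasp; the last joint's range is limited). The gripper opens to 87 mm and grips with 3 to 60 N. Pads are 19 mm wide; open, the fingers measure 117 mm over their backs; the gripper's body (75 mm by 190 mm) begins 51 mm behind the grasp point.
Start: joints at [-53.079, 22.042, 0.453, 0, -68.411, -14.817], TCP at [0.235, -0.579, 0.223] pointing down, gripper open.
Joint ranges: [-179.83, 179.83], [-69.29, 118.12], [-61.27, 80.66], [-181.25, 117.63], [-171.15, -9.14], [-177.46, 177.46]. Speed limits (degrees/s): [159.86, 159.86, 180, 180, 180, 180].

### API

Orientations are given as a 3x3 rotation matrix whose columns are the frame's x, y, z axes.
In Python, from station import r gives the robot as it stands.
- The arm moves only by the tool servo_tool, never from a script. Its arguments are lists of equal length, an entry for each row: "slide": the shift along the world's x, y, z in units of 60 mm (1.0 is 60 mm), a list of three; "twist": the turn, a rotation vector about the world's x, y, z in units of 6 degrees (1.0 is 6 degrees), a list of three; "gripper": the closure, from 0 (fully open) to 1 (shut). In form: {"slide": [[x, y, z], ...], "twist": [[wx, wy, wz], ...], "gripper": [gripper, ...]}. A call has 1 to 12 rows; each row shifts and turns the commanded pose from where the row before left it; what a row does not reach is not made up. A row lasts 1/8 s, in which the tool goes at most 62.5 mm and 10.7 degrees, less where a joint would pass 70% of its speed; a pose out of reach is approached as far as the arm can. A call is refused whole if a number of a shift passes 1 or a number of a turn 1, either way. A call with a gripper value outside its range is refused whole. The fingers move at their own pace and stop on an object; the grip force is fixed at half the most. Time passes only in rows, so rows that do not move let the fingers close. It gives the time, the measured TCP pose, the force and the opening at its end, in the units of the state.
- r.sense(): the state, without advancing time (a new reading comes with each control period).
- r.capture(name): name is "side" or "top" or "wrist"; returns a dict with "image" (400x640x3 uint8, blue, green, red), "intrinsics" (3x3 intrinsics, pixels), "R" (3x3) and "t" (3): a world point X has camera coordinates R X + t. Camera axes: x right, y down, z forward; pixel columns grow to the right and rows downward; lengths in m; the calibration is good to about 2 mm. A picture is of the moment at which its call begins. There is no depth.
- r.finish_job(): hands the job in, once; it reports no verdict.
The state is a dict: "time_s": time; "joints": joint angles; "joint_velocities": joint speeds; "effort": joint torques, N m; "tcp_pos": TCP position; "ee_rot": TCP orientation; "wrist_force": force on the tool from outside, world axes, zero at the start; "moment": the same for the moment, N m; "gripper_width": opening from 0.0 (shut) to 1.0 (fully open).
Only numpy, scipy, OpenCV 4.12 (cv2) and the standard library are available. Lean on these libraries where they do the work, as an engineer would, in place of code of your own. Each camera call takes 0.05 s, during which the arm holds its last target.

## Working session

There is one attempt and no reset: what is moved stays moved. The work goes in short steps, Python scripts to look and compute and a tool call to move; the robot and the scene stay as the last step left them, time stands still between calls to the robot, and variables do not carry over. Pictures are saved under pics/ and viewed, and the job is handed in when it is done.

Besides the shell and the picture viewer there is one more tool, called after "Emit:" as a command line: name --argument value ..., lists and objects as JSON in quotes. servo_tool: Moves the arm, as the interface text tells. Its arguments: {"type":"object","properties":{"slide":{"type":"array","items":{"type":"array","items":{"type":"number"}}},"twist":{"type":"array","items":{"type":"array","items":{"type":"number"}}},"gripper":{"type":"array","items":{"type":"number"}}},"required":["slide","twist","gripper"]}

```bash
mkdir -p pics; ls
python3 - <<'E'
from station import r
import cv2
s=r.sense(); print(s['time_s'],s['tcp_pos'],s['ee_rot'],s['gripper_width'])
for n in ("side","top","wrist"):
    c=r.capture(n); cv2.imwrite(f'pics/a_{n}.png',c['image']); print(n,c['intrinsics'],c['R'],c['t'])
E
```

```text
pics
0.0 [ 0.23497424 -0.57849447  0.22146705] [[-9.26576222e-01 -3.76105951e-01 -9.04670602e-04]
 [-3.76107028e-01  9.26574089e-01  1.99044951e-03]
 [ 8.96244341e-05  2.18455616e-03 -9.99997610e-01]] 1.0013049006815116
side [[472.62044706   0.         326.54097772]
 [  0.         472.62044706 203.14024048]
 [  0.           0.           1.        ]] [[-0.9059929  -0.42318082  0.00973968]
 [-0.27024267  0.56054965 -0.7827854 ]
 [ 0.3258002  -0.71183009 -0.62221552]] [0.6053539  0.26515522 1.03752413]
top [[440.48670227   0.         312.83397304]
 [  0.         440.48670227 196.23004303]
 [  0.           0.           1.        ]] [[ 0.02031049 -0.99948614  0.02479814]
 [-0.99642944 -0.02226897 -0.08143991]
 [ 0.08195029 -0.02305552 -0.99636971]] [0.06421004 0.61059789 1.40444083]
wrist [[319.03878254   0.         323.10936217]
 [  0.         319.03878254 201.41037544]
 [  0.           0.           1.        ]] [[-0.37643489  0.92643998  0.00239297]
 [ 0.89279585  0.36207226  0.26799113]
 [ 0.24741127  0.10301764 -0.96341841]] [ 0.62416604 -0.03270678  0.39133216]
```

View pics/a_top.png

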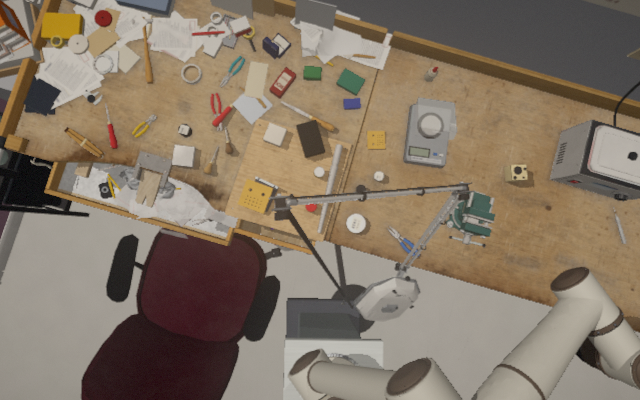

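View pics/a_side.png

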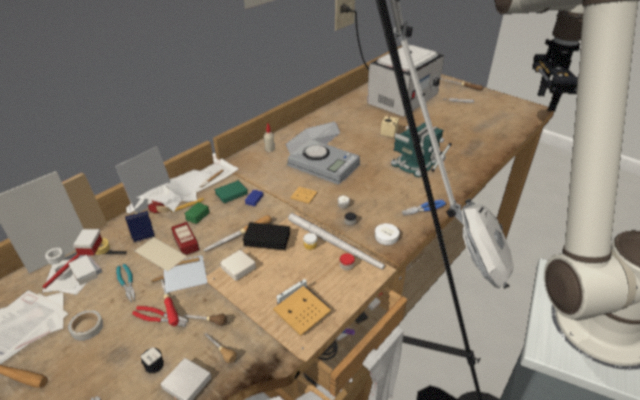

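View pics/a_wrist.png

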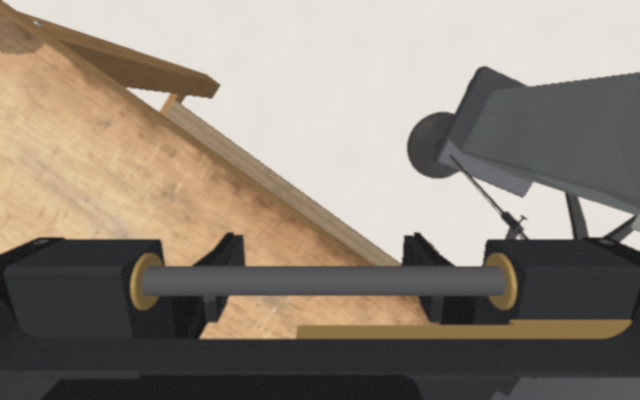

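```bash
cat > h.py <<'E'
import numpy as np, cv2
def ray(c,uv,z):
    K,R,t=c['intrinsics'],c['R'],c['t']
    d=R.T@np.linalg.inv(K)@np.array([uv[0],uv[1],1.0]); o=-R.T@t
    return o+d*(z-o[2])/d[2]
def proj(c,X):
    p=c['intrinsics']@(c['R']@np.asarray(X,float)+c['t']); return p[:2]/p[2]
def tri(c1,a,c2,b):
    A=[];
    for c,(u,v) in((c1,a),(c2,b)):
        P=c['intrinsics']@np.c_[c['R'],c['t']]; A+= [u*P[2]-P[0],v*P[2]-P[1]]
    X=np.linalg.svd(np.array(A))[2][-1]; return X[:3]/X[3]
def up(c,name,x0,y0,w,h,s):
    im=c['image'][y0:y0+h,x0:x0+w]
    cv2.imwrite('pics/'+name+'.png',cv2.resize(im,None,fx=s,fy=s,interpolation=cv2.INTER_CUBIC))
E
python3 - <<'E'
from station import r
from h import *
t=r.capture('top');s=r.capture('side')
for n,X in dict(base=[0,0,0],elbow=[.6,-.23,.47],head=[.28,-.2,0]).items(): print(n,proj(t,X),proj(s,X))
print(tri(t,(281,205),s,(385,0)))
print('tmpl',ray(t,(257,194),.02),'head',ray(t,(385,300),.1), tri(t,(385,300),s,(487,245)))
print('elbow',tri(t,(465,189),s,(398,5)))
up(t,'b_top',200,130,200,120,4); up(s,'b_side',210,190,200,150,4)
# pole: floor foot?
print(tri(t,(335,262),s,(475,360)))
for z in(0,.1,.2,.3,.4): print(ray(s,(0,0),0) if 0 else '',z)
E
```

```text
base [332.97271233 387.73704221] [602.29613899 323.92564996]
elbow [454.20541186 187.15250309] [396.58869323  34.58738906]
head [395.82344402 299.60042999] [488.76873022 231.91036324]
[0.52605068 0.14466475 0.64894319]
tmpl [0.61263594 0.25838469 0.02      ] head [ 0.29291188 -0.14568804  0.1       ] [ 0.27505721 -0.16835593 -0.019214  ]
elbow [ 0.59637146 -0.22762432  0.53674734]
[ 0.28678492 -0.0347031  -0.35494269]
 0
 0.1
 0.2
 0.3
 0.4
```

View pics/b_top.png

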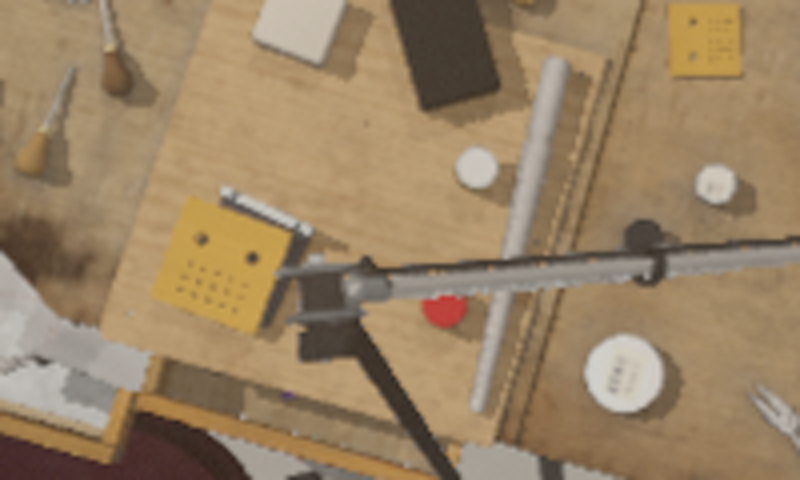

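View pics/b_side.png

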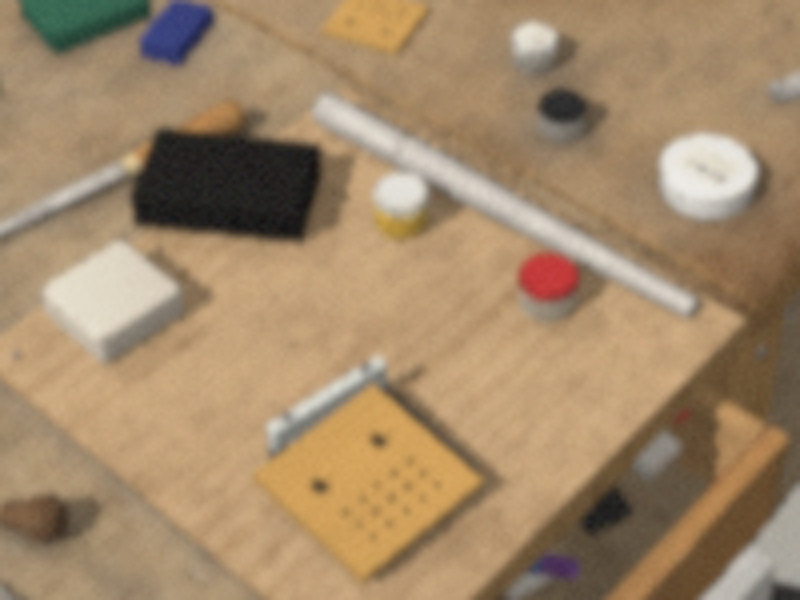

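Run:
```python
from station import r
from h import *
t=r.capture('top');s=r.capture('side')
up(t,'c_top',240,180,400,220,2); up(s,'c_side',340,0,300,400,1.5)
print(r.sense()['time_s'])
```

```text
0.35
```

View pics/c_top.png

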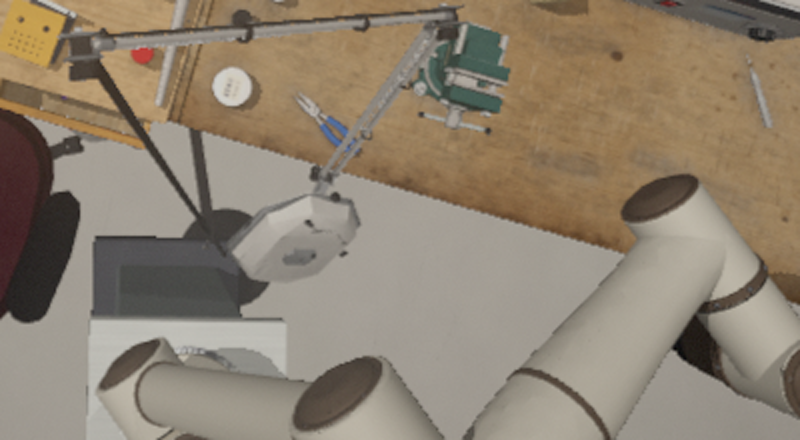

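View pics/c_side.png

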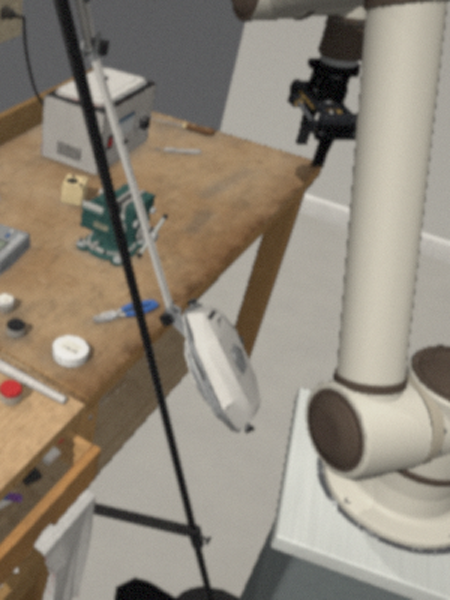

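Emit:
servo_tool --slide '[[0, 0, 1], [0, 0, 1]]' --twist '[[0, 0, 0], [0, 0, 0]]' --gripper '[1, 1]'

```text
time_s: 0.6
tcp_pos: [0.2349, -0.5788, 0.3435]
ee_rot: [[-0.926, -0.376, -0.001], [-0.376, 0.926, 0.001], [0.001, 0.002, -1.0]]
wrist_force: [0.6, -0.3, 0.8]
gripper_width: 0.852
```

Run:
```python
from station import r
s=r.sense(); print(s['joints'],s['tcp_pos'],s['effort'])
```

```text
[-5.30756546e+01  1.91089567e+01  1.30587893e+01  1.67819436e-02
 -8.40551695e+01 -1.48168157e+01] [ 0.23493124 -0.57876731  0.34350043] [-2.63694003e-01 -3.72441459e+01  1.74732435e+01  4.32715774e+00
  5.72765116e-01 -6.95197450e-03]
```

Emit:
servo_tool --slide '[[0, 0, 0.5], [-0.3, 0.6, 0.5], [-0.3, 0.6, 0.5], [0, 0, 0]]' --twist '[[0, 0, 0], [0, 0, 0], [0, 0, 0], [0, 0, 0]]' --gripper '[1, 1, 1, 1]'

```text
time_s: 1.1
tcp_pos: [0.1982, -0.5061, 0.4376]
ee_rot: [[-0.926, -0.376, 0.005], [-0.377, 0.926, -0.008], [-0.001, -0.009, -1.0]]
wrist_force: [1.2, -0.1, 0.9]
gripper_width: 0.405
```

Run:
```python
from station import r
s=r.sense(); print(s['joints'],s['tcp_pos'],s['effort'])
```

```text
[-5.14735123e+01  9.74379950e+00  1.33467440e+01  7.18622774e-02
 -9.30711032e+01 -1.64042138e+01] [ 0.1982093  -0.50611465  0.43760912] [ 8.28972179e-02 -2.96093005e+01  1.98123389e+01  4.52813208e+00
 -1.55154420e-01 -2.43377552e-02]
```

Emit:
servo_tool --slide '[[0, 0.9, 0.4], [0, 0.9, 0.4], [0.1, 0.9, 0], [0.2, 0.9, 0], [0.3, 0.8, 0], [0.3, 0.8, 0], [0.3, 0.8, 0], [0, 0, 0]]' --twist '[[0, 0, 0.9], [0, 0, 0.9], [0, 0, 0.9], [0, 0, 0.9], [0, 0, 0.9], [0, 0, 0.9], [0, 0, 0.9], [0, 0, 0]]' --gripper '[1, 1, 1, 1, 1, 1, 1, 1]'

```text
time_s: 2.1
tcp_pos: [0.2726, -0.144, 0.4799]
ee_rot: [[-0.493, -0.87, -0.0], [-0.87, 0.493, 0.001], [-0.001, 0.001, -1.0]]
wrist_force: [0.4, -0.4, -0.5]
gripper_width: 0.005
```

Run:
```python
from station import r
from h import *
s=r.sense(); print(s['joints'].round(1),s['tcp_pos'])
t=r.capture('top');q=r.capture('side')
cv2.imwrite('pics/d.png',np.vstack([t['image'][100:],q['image'][:300]]))
```

```text
[ 3.300e+00 -1.540e+01 -4.300e+00 -1.000e-01 -1.011e+02 -3.280e+01] [ 0.27260977 -0.14402582  0.47992832]
```

View pics/d.png

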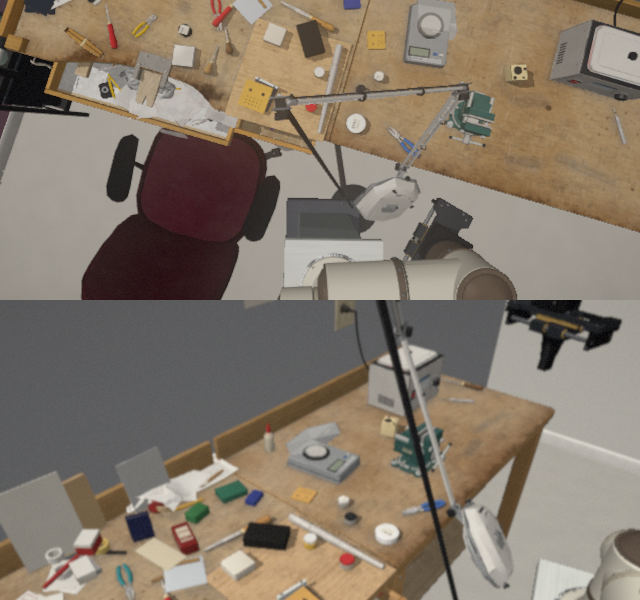

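Emit:
servo_tool --slide '[[0.2, 0.8, 0], [0.1, 0.9, 0], [0, 0.9, 0], [-0.1, 0.9, 0], [-0.2, 0.9, 0], [-0.2, 0.9, 0], [-0.1, 0.9, 0], [0, 0.9, 0], [0.2, 0.8, 0], [0, 0, 0]]' --twist '[[0, 0, 0.9], [0, 0, 0.9], [0, 0, 0.9], [0, 0, 0.9], [0, 0, 0.9], [0, 0, 0.9], [0, 0, 0.9], [0, 0, 0.9], [0, 0, 0.9], [0, 0, 0]]' --gripper '[1, 1, 1, 1, 1, 1, 1, 1, 1, 1]'

```text
time_s: 3.45
tcp_pos: [0.267, 0.329, 0.4774]
ee_rot: [[0.315, -0.949, -0.003], [-0.949, -0.315, -0.007], [0.005, 0.005, -1.0]]
wrist_force: [0.5, -0.5, -0.9]
gripper_width: 0.005
```

Run:
```python
from station import r
from h import *
s=r.sense(); print(s['joints'].round(1),s['tcp_pos'])
t=r.capture('top');q=r.capture('side');w=r.capture('wrist')
cv2.imwrite('pics/e.png',np.vstack([t['image'][100:],q['image'][:300]]))
cv2.imwrite('pics/ew.png',w['image'])
up(t,'e_top',225,165,80,60,10); up(q,'e_side',260,265,80,70,10)
```

```text
[ 73.1  -2.3   5.7  -0.  -98.4 -54.7] [0.26701307 0.32897885 0.47739151]
```

View pics/e.png

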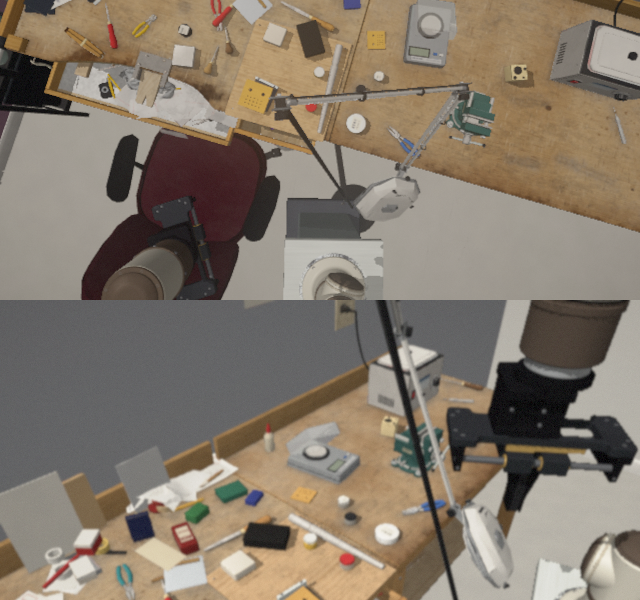

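View pics/e_top.png

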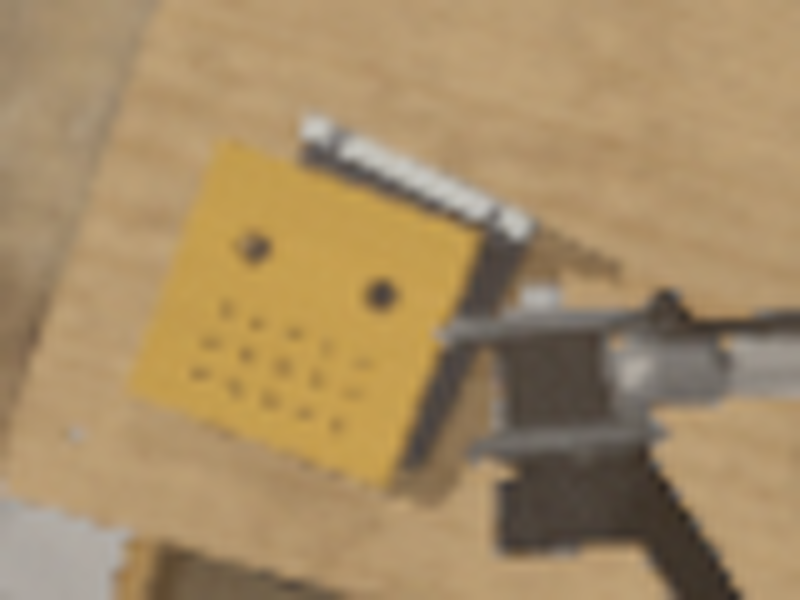

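View pics/e_side.png

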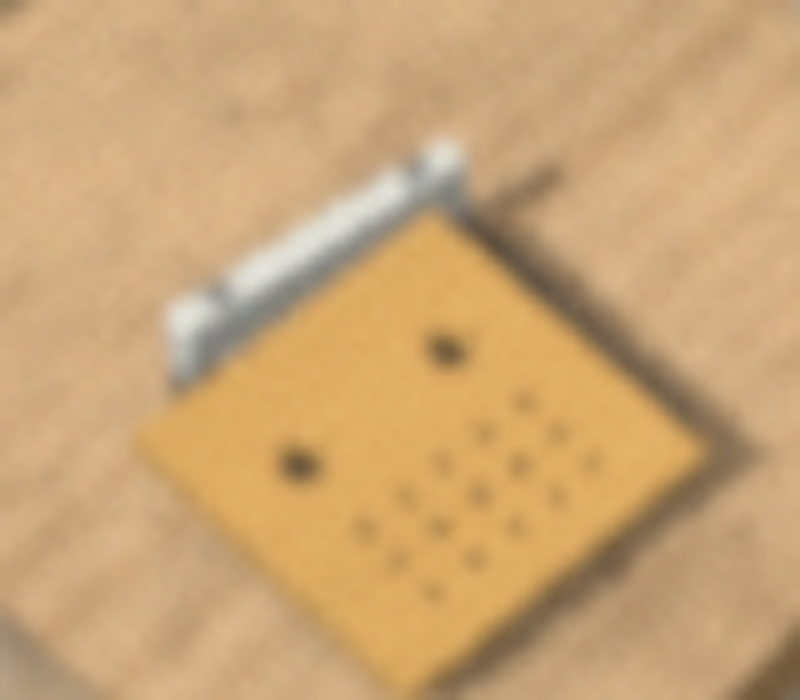

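```bash
cat > m.py <<'E'
from station import r
from h import *
import sys
def plate(c,box):
    x0,y0,w,h=box
    im=cv2.resize(c['image'][y0:y0+h,x0:x0+w],None,fx=8,fy=8,interpolation=cv2.INTER_CUBIC)
    hsv=cv2.cvtColor(im,cv2.COLOR_BGR2HSV)
    m=cv2.inRange(hsv,(15,130,110),(32,255,255))
    cs,_=cv2.findContours(m,cv2.RETR_EXTERNAL,cv2.CHAIN_APPROX_NONE)
    k=max(cs,key=cv2.contourArea); k=cv2.convexHull(k)
    e=.02
    q=cv2.approxPolyDP(k,e*cv2.arcLength(k,True),True)[:,0]
    # refine: fit lines to sides
    full=max(cs,key=cv2.contourArea)[:,0].astype(float)
    L=[];n=len(q)
    for i in range(n):
        a,b=q[i].astype(float),q[(i+1)%n].astype(float); d=(b-a);l=np.linalg.norm(d);d/=l
        s=(full-a)@d; dist=abs((full-a)@np.array([-d[1],d[0]]))
        p=full[(s>.12*l)&(s<.88*l)&(dist<8)]
        v=cv2.fitLine(p.astype(np.float32),cv2.DIST_HUBER,0,.01,.01).ravel(); L.append(v)
    out=[]
    for i in range(n):
        v,w_=L[i-1],L[i]
        A=np.array([[v[0],-w_[0]],[v[1],-w_[1]]]); t=np.linalg.solve(A,w_[2:]-v[2:])
        out.append(v[2:]+t[0]*v[:2])
    return (np.array(out)+.5)/8-.5+[x0,y0]
E
python3 - <<'E'
from m import *
t=r.capture('top');q=r.capture('side')
a=plate(t,(225,165,80,60)); b=plate(q,(260,265,80,70)); print(a.round(1).tolist(),b.round(1).tolist())
f=lambda u,o:(np.array(u)+.5)/10-.5+np.array(o)
T=lambda p,s: tri(t,f(p,(225,165)),q,f(s,(260,265)))
def order(c,p):  # order by world azimuth at z=.03
    W=np.array([ray(c,x,.03)[:2] for x in p]); d=W-W.mean(0); return p[np.argsort(np.arctan2(d[:,1],d[:,0]))]
a,b=order(t,a),order(q,b)
X=np.array([tri(t,i,q,j) for i,j in zip(a,b)]); print(X.round(4)); print('c',X.mean(0))
for i in range(4): d=X[(i+1)%4]-X[i]; print(np.linalg.norm(d),np.degrees(np.arctan2(d[1],d[0])))
print('holes',T((253,248),(298,466)),T((381,294),(446,350)))
print('fence top L,R',T((318,130),(190,315)),T((515,224),(440,160)))
for i in range(4): print(proj(t,X[i])-a[i])
E
```

```text
[[246.6, 178.4], [272.6, 188.0], [263.3, 213.5], [237.2, 203.6]] [[303.5, 286.2], [330.7, 310.2], [300.6, 334.9], [272.6, 308.8]]
[[0.549  0.2361 0.0184]
 [0.6312 0.2073 0.0272]
 [0.6616 0.2926 0.0261]
 [0.5791 0.3211 0.0174]]
c [0.60522463 0.26426049 0.02226383]
0.08757504103962821 -19.297438694970488
0.09059908451152421 70.41289289289668
0.08767905776010516 160.91850830542865
0.09026951703290706 -109.52066216227158
holes [0.62650578 0.28131985 0.0243428 ] [0.61217375 0.23942073 0.02506811]
fence top L,R [0.6644725  0.26066742 0.03284871] [0.6353339  0.19640094 0.03327848]
[0.0859533  0.27288997]
[0.16298775 0.45984311]
[0.04163137 0.10574319]
[0.11531953 0.32989893]
```

Emit:
servo_tool --slide '[[0.5, 0, -0.2], [0.5, 0, -0.3], [0.5, 0, -0.5], [0.5, 0, -0.6], [0.5, -0.1, -0.7], [0.6, -0.1, -0.7], [0.6, -0.1, -0.7], [0.5, -0.1, -0.6], [0, 0, 0], [0, 0, 0]]' --twist '[[0, 0, 0.98], [0, 0, 0.98], [0, 0, 0.98], [0, 0, 0.98], [0, 0, 0.98], [0, 0, 0.98], [0, 0, 0.98], [0, 0, 0.98], [0, 0, 0], [0, 0, 0]]' --gripper '[0.4, 0.4, 0.4, 0.4, 0.4, 0.4, 0.4, 0.4, 0.4, 0.4]'

```text
time_s: 4.95
tcp_pos: [0.5175, 0.3027, 0.2244]
ee_rot: [[0.91, -0.415, 0.002], [-0.415, -0.91, 0.001], [0.001, -0.002, -1.0]]
wrist_force: [0.8, 0.3, 0.3]
gripper_width: 0.602
```

Run:
```python
from station import r
from h import *
s=r.sense(); print(s['joints'].round(1),s['tcp_pos'])
t=r.capture('top');q=r.capture('side');w=r.capture('wrist')
cv2.imwrite('pics/f.png',np.vstack([t['image'][100:],q['image'][80:380]]))
cv2.imwrite('pics/fw.png',w['image'])
print(ray(t,(242,219),0))
for X in ([.549,.2361,.0184],[.6312,.2073,.0272],[.6616,.2926,.0261],[.5791,.3211,.0174]): print(proj(w,X))
```

```text
[ 45.8  19.4  -3.3   0.  -67.2  19.7] [0.51754515 0.30274215 0.22435377]
[0.53117709 0.30686441 0.        ]
[366.42371336 128.32126084]
[362.99887435  42.44291321]
[275.94867918  50.75414556]
[287.23533932 135.23307052]
```

View pics/f.png

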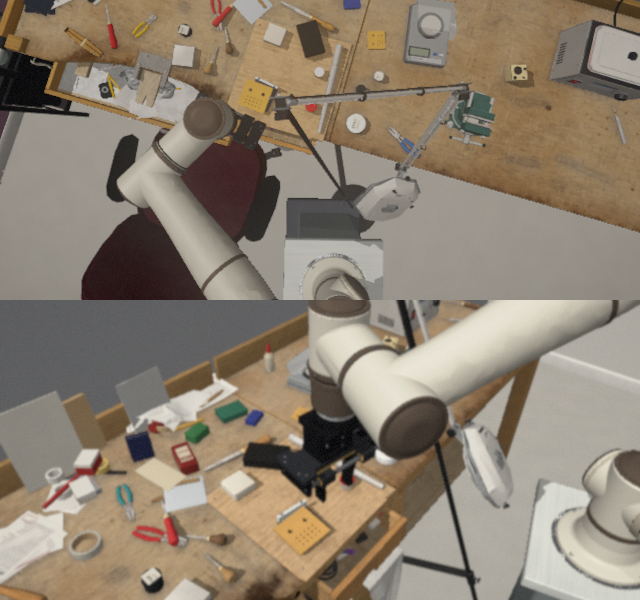

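View pics/fw.png

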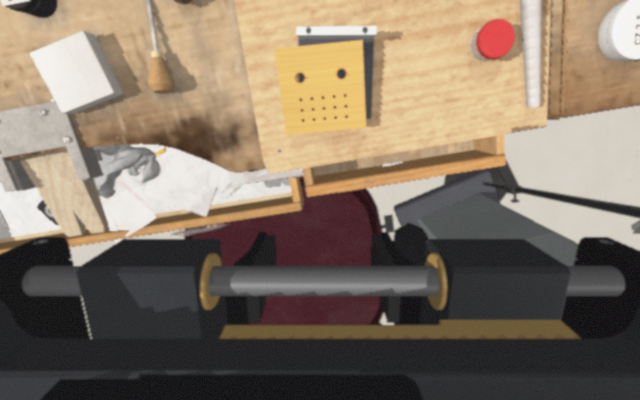

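Emit:
servo_tool --slide '[[0, 0, -0.6], [0, 0, -0.6], [0, 0, -0.6], [0.1, -0.05, -0.6], [0.15, -0.05, -0.5], [0.1, -0.05, -0.3], [0, 0, -0.3], [0, 0, 0]]' --twist '[[0, 0, 0], [0, 0, 0], [0, 0, 0], [0, 0, 0], [0, 0, 0], [0, 0, 0], [0, 0, 0], [0, 0, 0]]' --gripper '[0.4, 0.4, 0.4, 0.4, 0.4, 0.4, 0.4, 0.4]'

```text
time_s: 6.1
tcp_pos: [0.5375, 0.2937, 0.0118]
ee_rot: [[0.91, -0.414, -0.001], [-0.414, -0.91, -0.001], [-0.001, 0.002, -1.0]]
wrist_force: [0.3, -0.5, 0.9]
gripper_width: 0.599
```

```bash
cat > look.py <<'E'
from m import *
import sys
n=sys.argv[1]
O=np.array([.6128,.2453]); ux=np.array([.9107,-.4131]); uy=np.array([.4131,.9107])
s=r.sense(); p=s['tcp_pos']; print('tcp',p.round(4),'fix',((p[:2]-O)@ux).round(4),((p[:2]-O)@uy).round(4),'F',s['wrist_force'].round(1),'t',s['time_s'])
q=r.capture('side');w=r.capture('wrist')
cv2.imwrite(f'pics/{n}_w.png',w['image'])
up(q,n+'_s',250,255,100,80,7)
E
python3 look.py g
```

```text
tcp [0.5375 0.2937 0.0118] fix -0.0886 0.013 F [ 0.3 -0.5  0.9] t 6.1
```

View pics/g_w.png

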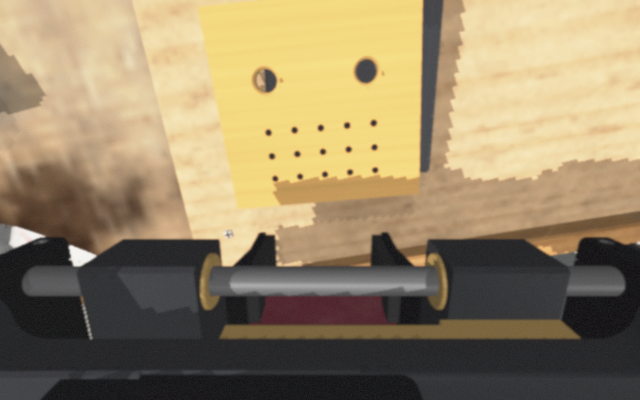

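View pics/g_s.png

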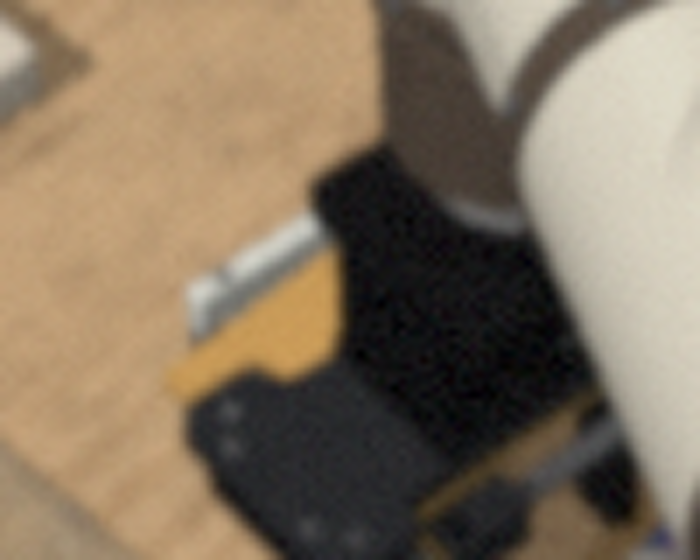

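Emit:
servo_tool --slide '[[0.053, -0.024, 0], [0.053, -0.024, 0], [0.053, -0.024, 0], [0.053, -0.024, 0], [0.023, -0.01, 0], [0.023, -0.01, 0], [0.023, -0.01, 0], [0, 0, 0]]' --twist '[[0, 0, 0], [0, 0, 0], [0, 0, 0], [0, 0, 0], [0, 0, 0], [0, 0, 0], [0, 0, 0], [0, 0, 0]]' --gripper '[0.4, 0.4, 0.4, 0.4, 0.4, 0.4, 0.4, 0.4]'

```text
time_s: 7.2
tcp_pos: [0.555, 0.2867, 0.0125]
ee_rot: [[0.91, -0.414, -0.0], [-0.414, -0.91, 0.0], [-0.0, -0.0, -1.0]]
wrist_force: [-0.8, 1.2, 0.1]
gripper_width: 0.598
```

```bash
python3 look.py h1
```

```text
tcp [0.555  0.2867 0.0125] fix -0.0698 0.0138 F [-0.8  1.2  0.1] t 7.2
```

View pics/h1_w.png

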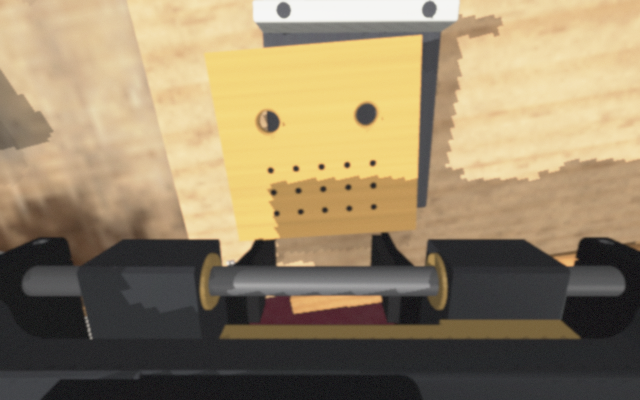

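Emit:
servo_tool --slide '[[0.015, -0.007, 0], [0.015, -0.007, 0], [0.015, -0.007, 0], [0.015, -0.007, 0], [0.015, -0.007, 0], [0, 0, 0]]' --twist '[[0, 0, 0], [0, 0, 0], [0, 0, 0], [0, 0, 0], [0, 0, 0], [0, 0, 0]]' --gripper '[0.4, 0.4, 0.4, 0.4, 0.4, 0.4]'

```text
time_s: 8.05
tcp_pos: [0.5599, 0.2845, 0.0128]
ee_rot: [[0.91, -0.414, 0.001], [-0.414, -0.91, 0.0], [0.0, -0.001, -1.0]]
wrist_force: [-1.4, 2.7, 2.7]
gripper_width: 0.599
```

```bash
python3 look.py h2
```

```text
tcp [0.5599 0.2845 0.0128] fix -0.0644 0.0138 F [-1.4  2.7  2.7] t 8.05
```

View pics/h2_w.png

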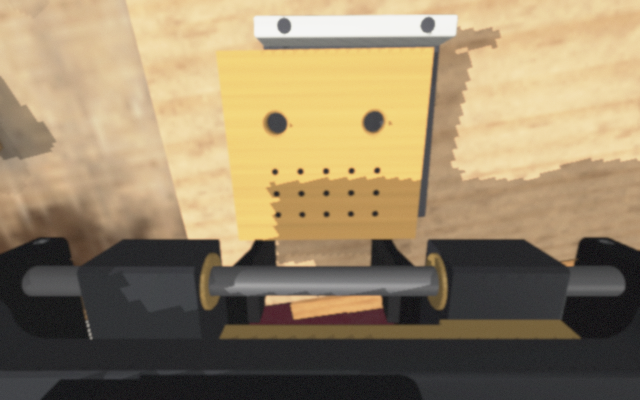

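Emit:
servo_tool --slide '[[0.015, -0.007, 0], [0.015, -0.007, 0], [0.008, -0.003, 0], [0, 0, 0]]' --twist '[[0, 0, 0], [0, 0, 0], [0, 0, 0], [0, 0, 0]]' --gripper '[0.4, 0.4, 0.4, 0.4]'

```text
time_s: 8.65
tcp_pos: [0.5615, 0.2832, 0.0126]
ee_rot: [[0.91, -0.414, -0.001], [-0.414, -0.91, -0.0], [-0.001, 0.001, -1.0]]
wrist_force: [-3.6, 3.1, 2.6]
gripper_width: 0.601
```

```bash
python3 look.py h3
```

```text
tcp [0.5615 0.2832 0.0126] fix -0.0624 0.0133 F [-3.6  3.1  2.6] t 8.65
```

View pics/h3_w.png

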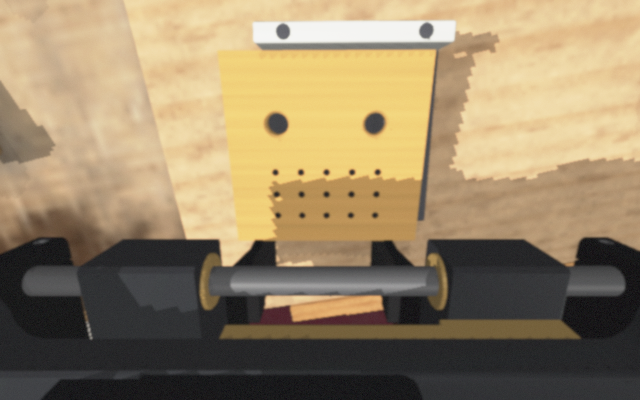

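Emit:
servo_tool --slide '[[0.015, -0.007, 0], [0.008, -0.003, 0], [0, 0, 0]]' --twist '[[0, 0, 0], [0, 0, 0], [0, 0, 0]]' --gripper '[0.4, 0.4, 0.4]'

```text
time_s: 9.12
tcp_pos: [0.5626, 0.2825, 0.0126]
ee_rot: [[0.91, -0.414, -0.001], [-0.414, -0.91, -0.001], [-0.001, 0.001, -1.0]]
wrist_force: [-5.5, 2.9, 4.8]
gripper_width: 0.602
```

```bash
python3 look.py h4
python3 - <<'E'
from m import *
w=r.capture('wrist'); up(w,'h4z',200,0,270,250,3)
E
```

```text
tcp [0.5626 0.2825 0.0126] fix -0.0611 0.0132 F [-5.5  2.9  4.8] t 9.125
```

View pics/h4z.png

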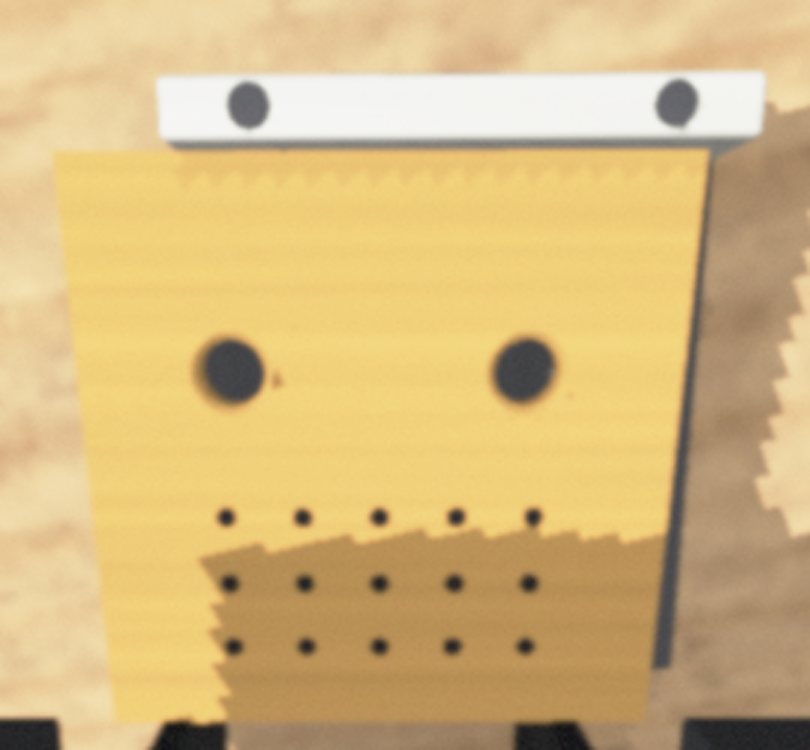

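Run:
```python
from m import *
w=r.capture('wrist')
O=np.array([.6128,.2453]); ux=np.array([.9107,-.4131]); uy=np.array([.4131,.9107])
def F(p,z):
    u=((p[0]+.5)/3-.5+200,(p[1]+.5)/3-.5); X=ray(w,u,z); return np.array([(X[:2]-O)@ux,(X[:2]-O)@uy]).round(4)
print('fence inner',F((160,137),.03),F((763,137),.03),F((157,78),.03),F((765,72),.03))
print('holes',F((232,372),.0235),F((524,370),.0235))
print('plate',F((55,152),.0265),F((710,150),.0265),F((113,722),.018),F((648,722),.018))
```

```text
fence inner [0.0394 0.042 ] [ 0.0393 -0.0416] [0.0468 0.042 ] [ 0.0474 -0.041 ]
holes [0.0075 0.0342] [ 0.0078 -0.0108]
plate [0.0381 0.0578] [ 0.0383 -0.0356] [-0.0527  0.0584] [-0.0528 -0.0361]
```

Emit:
servo_tool --slide '[[-0.114, 0.052, 0], [-0.114, 0.052, 0], [0, 0, 0.5], [0, 0, 0.5], [0.4, 0.2, 0], [0.5, 0.2, 0], [0.5, 0.2, 0], [0.233, 0.092, 0], [0, 0, 0], [0, 0, 0]]' --twist '[[0, 0, 0], [0, 0, 0], [0, 0, 0], [0, 0, 0], [0, 0, 0], [0, 0, 0], [0, 0, 0], [0, 0, 0], [0, 0, 0], [0, 0, 0]]' --gripper '[0.4, 0.4, 0.6, 0.8, 1, 1, 1, 1, 1, 1]'

```text
time_s: 10.58
tcp_pos: [0.6466, 0.3299, 0.0721]
ee_rot: [[0.91, -0.414, -0.001], [-0.414, -0.91, -0.001], [-0.001, 0.001, -1.0]]
wrist_force: [0.0, 0.5, -0.8]
gripper_width: 0.005
```

```bash
python3 look.py i1
```

```text
tcp [0.6466 0.3299 0.0721] fix -0.0042 0.091 F [ 0.   0.5 -0.8] t 10.575
```

View pics/i1_w.png

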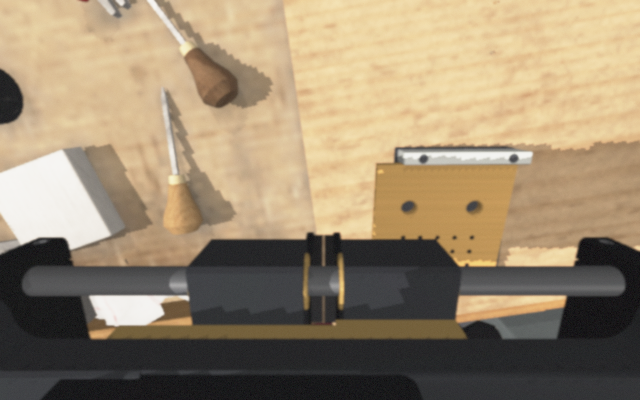

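View pics/i1_s.png

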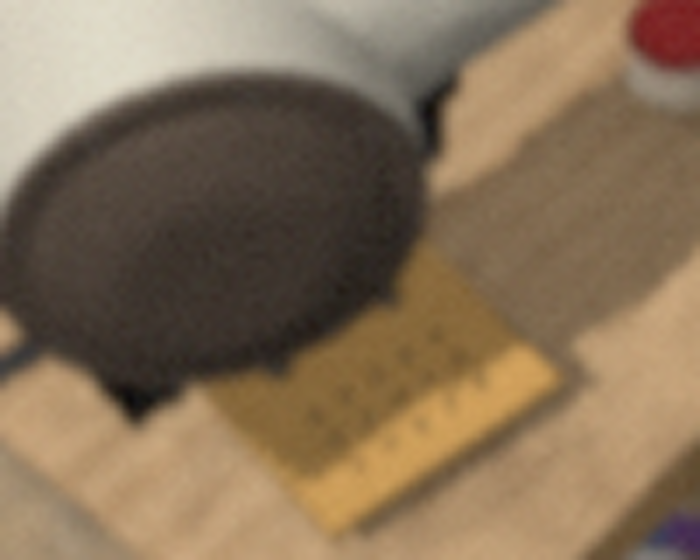

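Emit:
servo_tool --slide '[[0, 0, -0.4], [0, 0, -0.4], [0, 0, -0.22], [-0.024, -0.053, 0], [-0.024, -0.053, 0], [-0.024, -0.053, 0], [-0.024, -0.053, 0], [0, 0, 0]]' --twist '[[0, 0, 0], [0, 0, 0], [0, 0, 0], [0, 0, 0], [0, 0, 0], [0, 0, 0], [0, 0, 0], [0, 0, 0]]' --gripper '[1, 1, 1, 1, 1, 1, 1, 1]'

```text
time_s: 11.68
tcp_pos: [0.6418, 0.3175, 0.0118]
ee_rot: [[0.91, -0.414, 0.0], [-0.414, -0.91, 0.0], [0.0, -0.0, -1.0]]
wrist_force: [0.1, -0.2, 0.2]
gripper_width: 0.005
```

```bash
python3 look.py i2
```

```text
tcp [0.6418 0.3175 0.0118] fix -0.0034 0.0777 F [ 0.1 -0.2  0.2] t 11.675
```

View pics/i2_w.png

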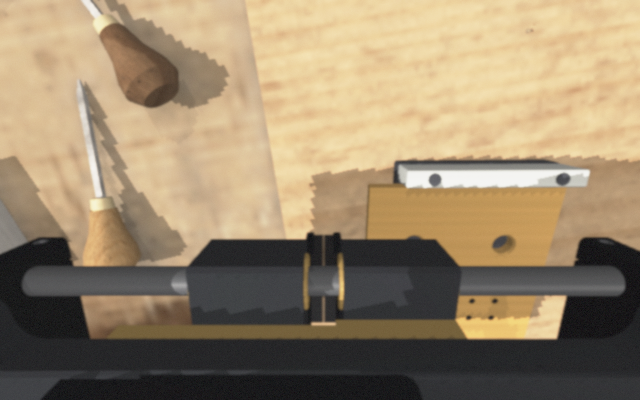

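Emit:
servo_tool --slide '[[-0.01, -0.023, 0], [-0.01, -0.023, 0], [-0.01, -0.023, 0], [-0.009, -0.023, 0], [-0.009, -0.023, 0], [-0.009, -0.023, 0], [0, 0, 0]]' --twist '[[0, 0, 0], [0, 0, 0], [0, 0, 0], [0, 0, 0], [0, 0, 0], [0, 0, 0], [0, 0, 0]]' --gripper '[1, 1, 1, 1, 1, 1, 1]'

```text
time_s: 12.65
tcp_pos: [0.6383, 0.3093, 0.0114]
ee_rot: [[0.91, -0.414, -0.0], [-0.414, -0.91, -0.0], [-0.0, 0.0, -1.0]]
wrist_force: [0.2, -0.1, 0.6]
gripper_width: 0.007
```

```bash
python3 look.py i3
```

```text
tcp [0.6383 0.3093 0.0114] fix -0.0032 0.0688 F [ 0.2 -0.1  0.6] t 12.65
```

View pics/i3_w.png

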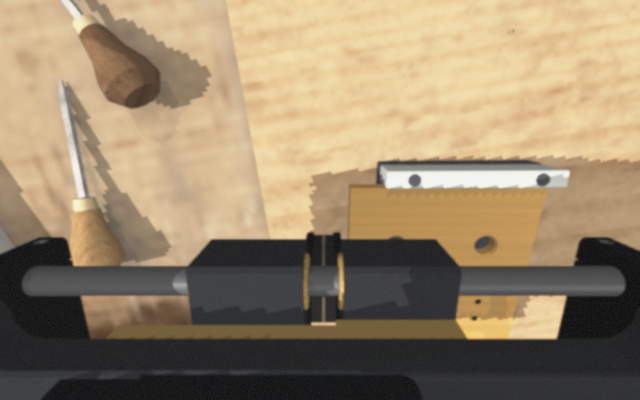

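Emit:
servo_tool --slide '[[-0.009, -0.023, 0], [-0.009, -0.023, 0], [-0.009, -0.023, 0], [-0.009, -0.023, 0], [0, 0, 0]]' --twist '[[0, 0, 0], [0, 0, 0], [0, 0, 0], [0, 0, 0], [0, 0, 0]]' --gripper '[1, 1, 1, 1, 1]'

```text
time_s: 13.38
tcp_pos: [0.6362, 0.3041, 0.0114]
ee_rot: [[0.91, -0.414, 0.0], [-0.414, -0.91, 0.0], [0.0, -0.0, -1.0]]
wrist_force: [1.4, 1.2, -0.5]
gripper_width: 0.005
```

```bash
python3 look.py i4
```

```text
tcp [0.6362 0.3041 0.0114] fix -0.0029 0.0632 F [ 1.4  1.2 -0.5] t 13.375
```

View pics/i4_w.png

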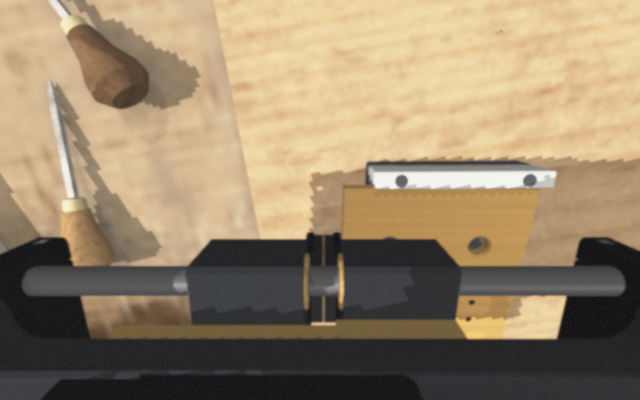

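Emit:
servo_tool --slide '[[-0.006, -0.016, 0], [-0.006, -0.016, 0], [-0.006, -0.016, 0], [-0.006, -0.016, 0], [-0.006, -0.016, 0], [0, 0, 0]]' --twist '[[0, 0, 0], [0, 0, 0], [0, 0, 0], [0, 0, 0], [0, 0, 0], [0, 0, 0]]' --gripper '[1, 1, 1, 1, 1, 1]'

```text
time_s: 14.22
tcp_pos: [0.6341, 0.2983, 0.0112]
ee_rot: [[0.91, -0.414, -0.001], [-0.414, -0.91, -0.001], [-0.0, 0.001, -1.0]]
wrist_force: [0.1, 0.2, -0.1]
gripper_width: 0.005
```

```bash
python3 look.py i5;python3 - <<'E'
from m import *
w=r.capture('wrist'); up(w,'i5z',300,140,270,180,3)
E
```

```text
tcp [0.6341 0.2983 0.0112] fix -0.0024 0.0571 F [ 0.1  0.2 -0.1] t 14.225
```

View pics/i5z.png

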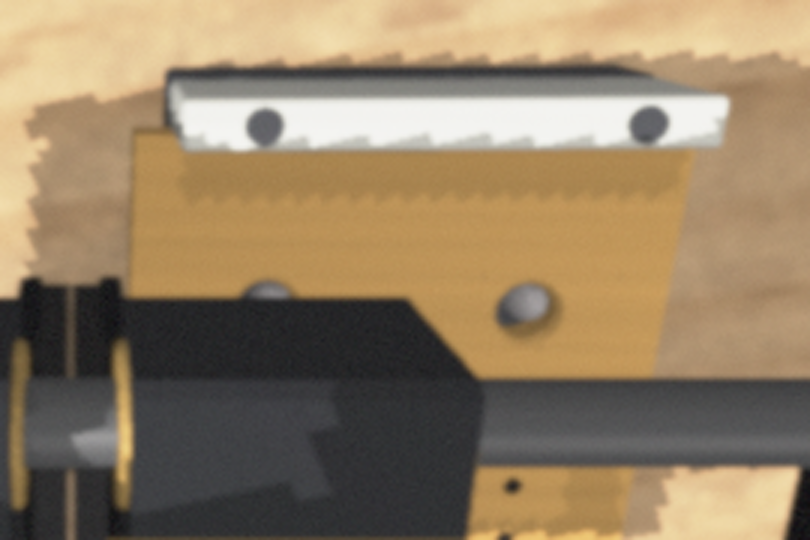

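Emit:
servo_tool --slide '[[-0.006, -0.016, 0], [-0.006, -0.016, 0], [0, 0, 0]]' --twist '[[0, 0, 0], [0, 0, 0], [0, 0, 0]]' --gripper '[1, 1, 1]'

```text
time_s: 14.75
tcp_pos: [0.6338, 0.2976, 0.0114]
ee_rot: [[0.91, -0.414, 0.001], [-0.414, -0.91, 0.001], [0.0, -0.001, -1.0]]
wrist_force: [0.7, 1.2, -0.3]
gripper_width: 0.004
```

```bash
python3 look.py i6;python3 - <<'E'
from m import *
w=r.capture('wrist'); up(w,'i6z',300,140,270,180,3)
E
```

```text
tcp [0.6338 0.2976 0.0114] fix -0.0025 0.0563 F [ 0.7  1.2 -0.3] t 14.75
```

View pics/i6z.png

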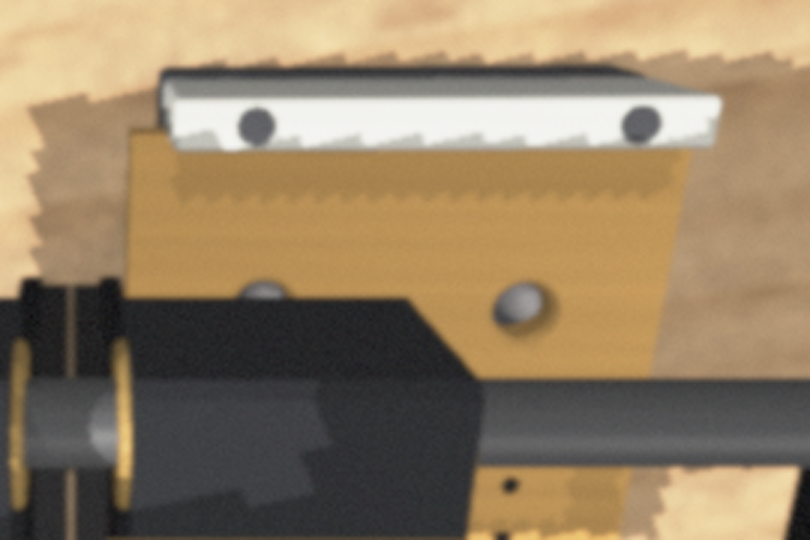

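Emit:
servo_tool --slide '[[0.05, 0.106, 0], [0.1, 0.212, 0], [0, 0, 0.5], [0, 0, 0.6], [-0.3, 0.14, 0.5], [-0.5, 0.23, 0.5], [-0.5, 0.23, 0.4], [0, -0.4, 0], [0, -0.4, 0], [0, 0, 0]]' --twist '[[0, 0, 0], [0, 0, 0], [0, 0, 0], [0, 0, 0], [0, 0, 0], [0, 0, 0], [0, 0, 0], [0, 0, 0], [0, 0, 0], [0, 0, 0]]' --gripper '[1, 1, 1, 1, 1, 1, 1, 1, 1, 1]'

```text
time_s: 16.15
tcp_pos: [0.5649, 0.3014, 0.1605]
ee_rot: [[0.909, -0.417, -0.002], [-0.417, -0.909, -0.002], [-0.001, 0.002, -1.0]]
wrist_force: [-0.1, -0.7, -0.4]
gripper_width: 0.008
```

```bash
python3 look.py j;python3 - <<'E'
from m import *
t=r.capture('top'); up(t,'j_t',225,165,80,60,8)
E
```

```text
tcp [0.5649 0.3014 0.1605] fix -0.0668 0.0313 F [-0.1 -0.7 -0.4] t 16.15
```

View pics/j_w.png

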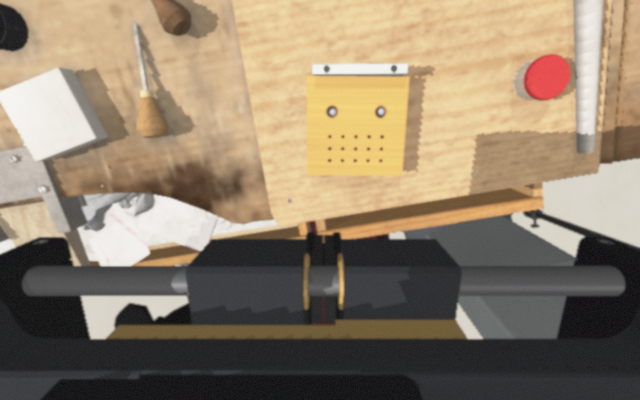

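View pics/j_s.png

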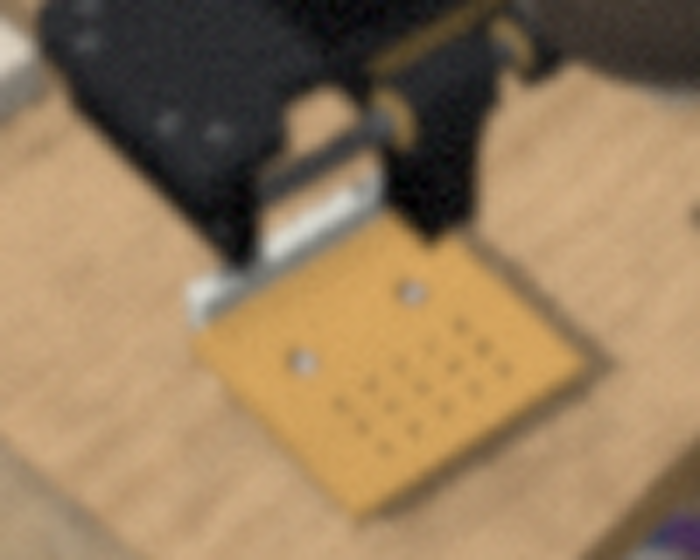

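View pics/j_t.png

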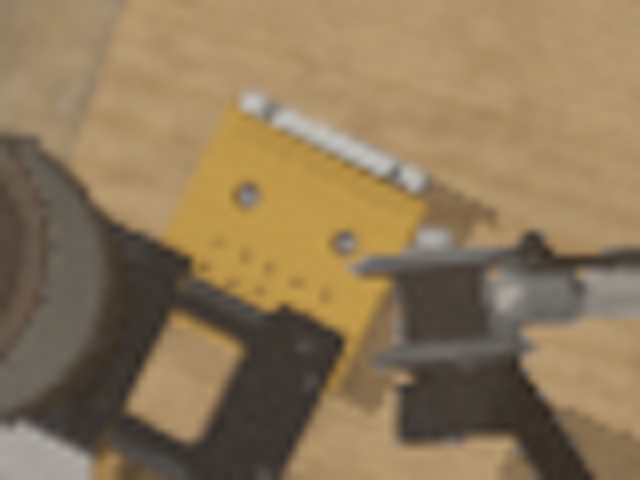

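Emit:
servo_tool --slide '[[-0.5, 0.3, 0.5], [-0.6, 0.3, 0.5], [-0.6, 0.2, 0.5], [-0.6, 0.2, 0.5], [0, 0, 0]]' --twist '[[0, 0, 0], [0, 0, 0], [0, 0, 0], [0, 0, 0], [0, 0, 0]]' --gripper '[1, 1, 1, 1, 1]'

```text
time_s: 16.92
tcp_pos: [0.426, 0.3663, 0.2845]
ee_rot: [[0.912, -0.411, 0.004], [-0.411, -0.912, 0.005], [0.002, -0.006, -1.0]]
wrist_force: [-0.2, -0.9, -0.3]
gripper_width: 0.004
```

```bash
python3 look.py k
python3 - <<'E'
from m import *
t=r.capture('top');q=r.capture('side');w=r.capture('wrist')
up(t,'k_t',225,165,80,60,8)
def order(c,p):
    W=np.array([ray(c,x,.02)[:2] for x in p]); d=W-W.mean(0); return p[np.argsort(np.arctan2(d[:,1],d[:,0]))]
a,b=plate(t,(225,165,80,60)),plate(q,(260,265,80,70)); print(len(a),len(b))
if len(a)==len(b)==4:
    a,b=order(t,a),order(q,b)
    X=np.array([tri(t,i,q,j) for i,j in zip(a,b)]); print(X.round(4),X.mean(0).round(4))
    for i in range(4): d=X[(i+1)%4]-X[i]; print(np.linalg.norm(d).round(4),np.degrees(np.arctan2(d[1],d[0])).round(2))
E
```

```text
tcp [0.426  0.3663 0.2845] fix -0.22 0.033 F [-0.2 -0.9 -0.3] t 16.925
4 4
[[0.5464 0.2261 0.019 ]
 [0.6259 0.1906 0.0206]
 [0.6641 0.2725 0.0198]
 [0.5846 0.3084 0.0191]] [0.6052 0.2494 0.0196]
0.0871 -24.04
0.0903 65.0
0.0872 155.66
0.0908 -114.91
```

View pics/k_w.png

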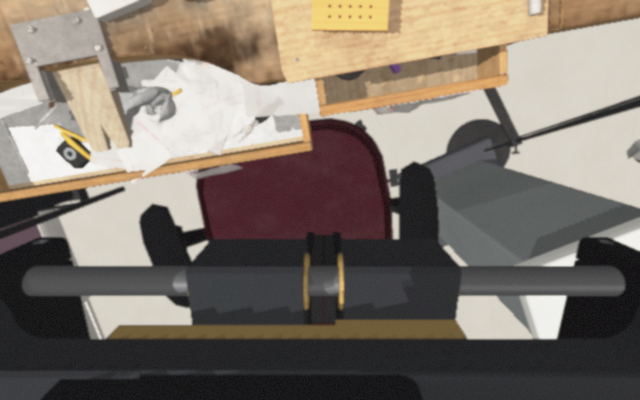

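View pics/k_s.png

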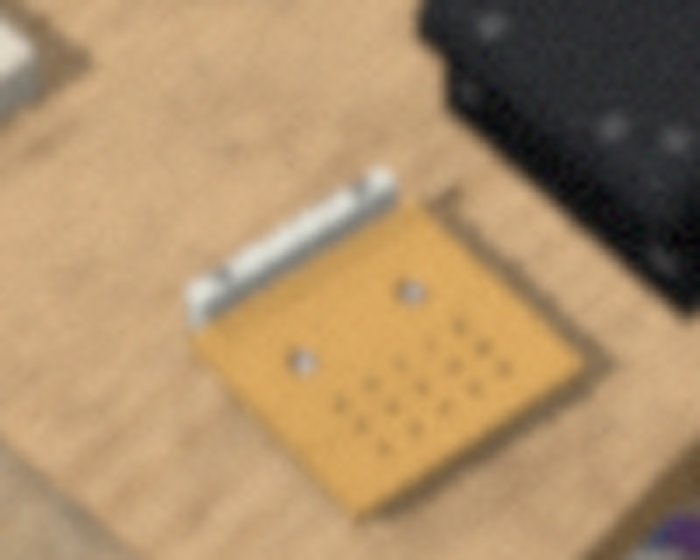

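View pics/k_t.png

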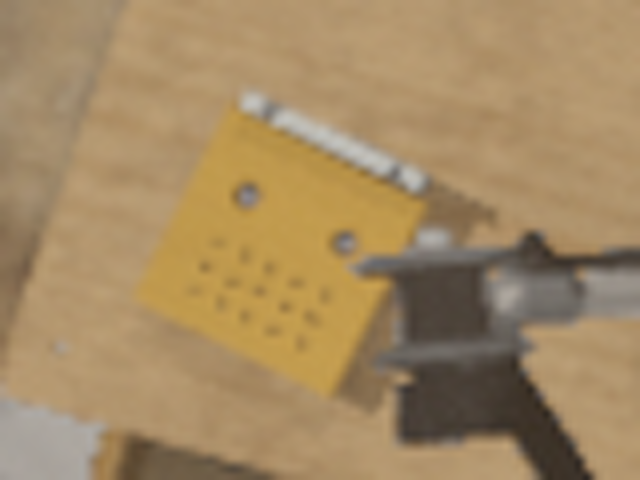

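Emit:
servo_tool --slide '[[0.27, -0.13, -0.6], [0.27, -0.13, -0.6], [0.27, -0.13, -0.6], [0.27, -0.13, -0.6], [0.27, -0.13, -0.6], [0, 0, 0], [0, 0, 0]]' --twist '[[0, 0, 0], [0, 0, 0], [0, 0, 0], [0, 0, 0], [0, 0, 0], [0, 0, 0], [0, 0, 0]]' --gripper '[1, 1, 1, 1, 1, 1, 1]'

```text
time_s: 18.05
tcp_pos: [0.5083, 0.3253, 0.1016]
ee_rot: [[0.91, -0.414, 0.001], [-0.414, -0.91, -0.0], [0.001, -0.0, -1.0]]
wrist_force: [0.0, 0.3, 0.2]
gripper_width: 0.006
```

```bash
cat > sv.py <<'E'
from m import *
import pickle,sys
w=r.capture('wrist'); pickle.dump(dict(w),open(sys.argv[1]+'.pkl','wb')); cv2.imwrite('pics/'+sys.argv[1]+'.png',w['image']); print(r.sense()['tcp_pos'])
E
python3 sv.py wA
```

```text
[0.50835314 0.32584555 0.10246629]
```

Emit:
servo_tool --slide '[[-0.2, -0.45, 0], [-0.2, -0.45, 0], [0, 0, 0], [0, 0, 0]]' --twist '[[0, 0, 0], [0, 0, 0], [0, 0, 0], [0, 0, 0]]' --gripper '[1, 1, 1, 1]'

```text
time_s: 18.6
tcp_pos: [0.4845, 0.2725, 0.103]
ee_rot: [[0.911, -0.413, 0.003], [-0.413, -0.911, 0.002], [0.002, -0.003, -1.0]]
wrist_force: [0.6, -0.6, 0.3]
gripper_width: 0.006
```

```bash
python3 sv.py wB
```

```text
[0.48442349 0.27259438 0.10256694]
```

View pics/wA.png

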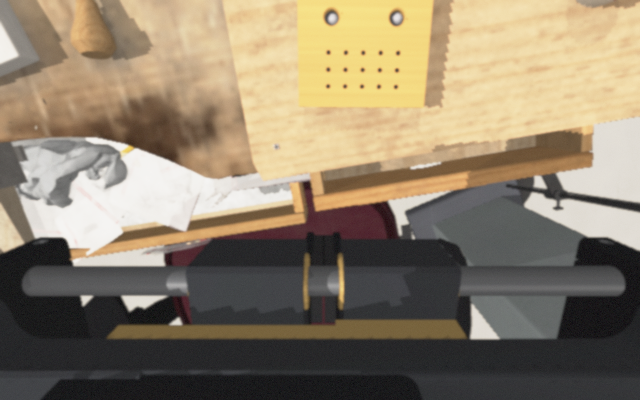

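View pics/wB.png

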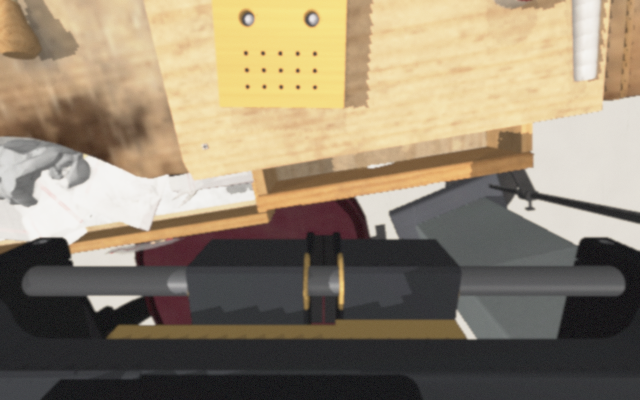

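Emit:
servo_tool --slide '[[0.3, -0.14, -0.25], [0.3, -0.14, -0.25], [0, 0, 0], [0, 0, 0], [0, 0, 0]]' --twist '[[0, 0, 0], [0, 0, 0], [0, 0, 0], [0, 0, 0], [0, 0, 0]]' --gripper '[1, 1, 1, 1, 1]'

```text
time_s: 19.27
tcp_pos: [0.5198, 0.2546, 0.0715]
ee_rot: [[0.91, -0.414, 0.0], [-0.414, -0.91, 0.0], [0.0, -0.0, -1.0]]
wrist_force: [-0.1, -0.7, -1.2]
gripper_width: 0.004
```

```bash
python3 sv.py wC
```

```text
[0.51967883 0.25471993 0.07168634]
```

Emit:
servo_tool --slide '[[0.2, 0.45, 0], [0.2, 0.45, 0], [0, 0, 0], [0, 0, 0], [0, 0, 0]]' --twist '[[0, 0, 0], [0, 0, 0], [0, 0, 0], [0, 0, 0], [0, 0, 0]]' --gripper '[1, 1, 1, 1, 1]'

```text
time_s: 19.95
tcp_pos: [0.5432, 0.3078, 0.0715]
ee_rot: [[0.91, -0.414, -0.0], [-0.414, -0.91, -0.0], [-0.0, 0.0, -1.0]]
wrist_force: [-0.2, -0.3, -0.3]
gripper_width: 0.005
```

```bash
python3 sv.py wD
python3 - <<'E'
import pickle
from h import *
C=pickle.load(open('wC.pkl','rb'));D=pickle.load(open('wD.pkl','rb'))
ims=[cv2.resize(c['image'][0:220,x:x+230],None,fx=3,fy=3,interpolation=cv2.INTER_CUBIC) for c,x in((C,200),(D,250))]
cv2.imwrite('pics/wCz.png',ims[0]);cv2.imwrite('pics/wDz.png',ims[1])
E
```

```text
[0.54332104 0.30788034 0.07155616]
```

View pics/wCz.png

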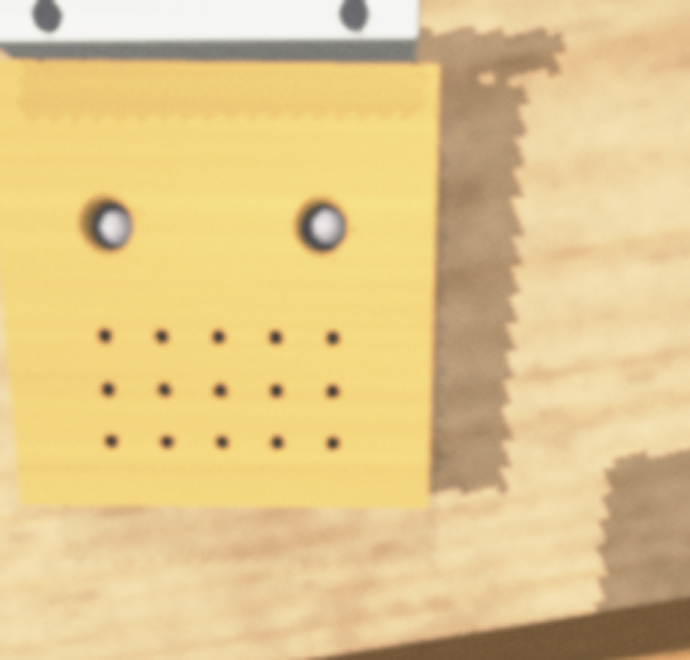

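View pics/wDz.png

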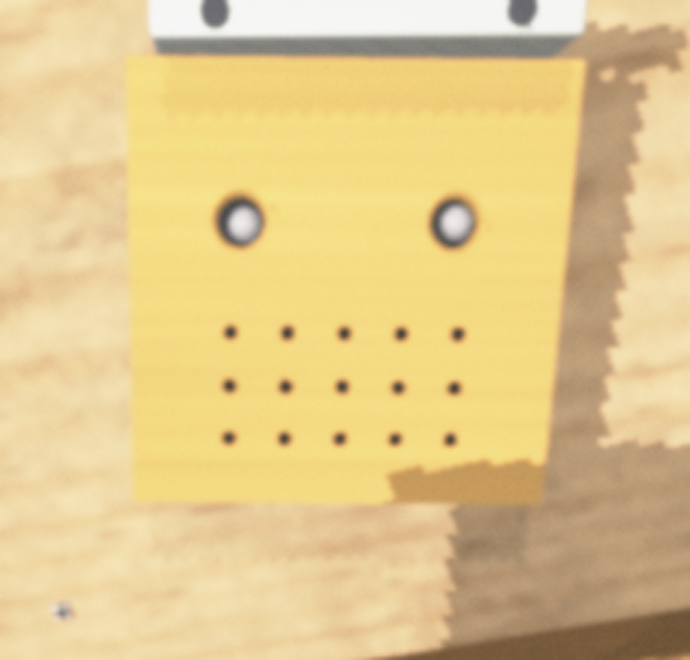

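Run:
```python
import pickle
from h import *
C=pickle.load(open('wC.pkl','rb'));D=pickle.load(open('wD.pkl','rb'))
def cen(c,x0,p):
    g=cv2.cvtColor(cv2.resize(c['image'][0:220,x0:x0+230],None,fx=3,fy=3,interpolation=cv2.INTER_CUBIC),cv2.COLOR_BGR2GRAY).astype(float)
    x,y=p;k=11; w=g[y-k:y+k+1,x-k:x+k+1]; w=np.clip(150-w,0,None)
    yy,xx=np.mgrid[y-k:y+k+1,x-k:x+k+1]; q=np.array([(w*xx).sum(),(w*yy).sum()])/w.sum()
    return (q+.5)/3-.5+[x0,0]
def raw(p,x0): return (np.array(p)+.5)/3-.5+[x0,0]
pts=[]
for a,b in [((104,336),(231,332)),((333,337),(458,334)),((111,441),(229,438)),((333,442),(450,439)),((219,337),(344,333)),((222,441),(340,439))]:
    X=tri(C,cen(C,200,a),D,cen(D,250,b)); pts.append(X)
for a,b in [((106,224),(240,221)),((321,225),(454,221))]: pts.append(tri(C,raw(a,200),D,raw(b,250)))
P=np.array(pts); print(P.round(4))
for Q in(P[:6],P):
    A=np.c_[Q[:,:2]-Q[:,:2].mean(0),np.ones(len(Q))]; s=np.linalg.lstsq(A,Q[:,2],rcond=None)[0]; print('slope,z',s.round(4))
# fence: bottom of visible inner face vs top edge; right corner
print('fence R top',tri(C,raw((417,40),200),D,raw((584,37),250)),'dot',tri(C,raw((353,13),200),D,raw((522,10),250)),tri(C,raw((46,15),200),D,raw((215,12),250)))
print('plate +x-y corner',tri(C,raw((439,64),200),D,raw((585,58),250)),'-x-y',tri(C,raw((430,507),200),D,raw((542,503),250)))
```

```text
[[0.6104 0.2747 0.0247]
 [0.5902 0.2312 0.0244]
 [0.5905 0.2841 0.0246]
 [0.5702 0.2406 0.0243]
 [0.6003 0.253  0.025 ]
 [0.5804 0.2623 0.0246]
 [0.6295 0.2639 0.0249]
 [0.6113 0.224  0.024 ]]
slope,z [0.0093 0.0023 0.0246]
slope,z [0.0043 0.0095 0.0246]
fence R top [0.6310041  0.19448743 0.03740585] dot [0.63984604 0.2033379  0.03738195] [0.66255857 0.25435759 0.03778433]
plate +x-y corner [0.62851087 0.19022664 0.0246773 ] -x-y [0.54847327 0.22684369 0.02376479]
```

Emit:
servo_tool --slide '[[-0.3, 0.2, 0.6], [-0.4, 0.2, 0.6], [-0.4, 0.2, 0.6], [0, 0, 0], [0, 0, 0]]' --twist '[[0, 0, 0], [0, 0, 0], [0, 0, 0], [0, 0, 0], [0, 0, 0]]' --gripper '[1, 1, 1, 1, 1]'

```text
time_s: 20.62
tcp_pos: [0.4772, 0.3439, 0.1791]
ee_rot: [[0.91, -0.414, -0.001], [-0.414, -0.91, -0.0], [-0.001, 0.0, -1.0]]
wrist_force: [-0.3, 0.5, -0.1]
gripper_width: 0.006
```

```bash
python3 look.py z
python3 - <<'E'
from station import r
print(r.finish_job())
E
```

```text
tcp [0.4772 0.3439 0.1791] fix -0.1642 0.0338 F [-0.3  0.5 -0.1] t 20.625
the job is handed in; nothing more can be done
None
```

View pics/z_w.png

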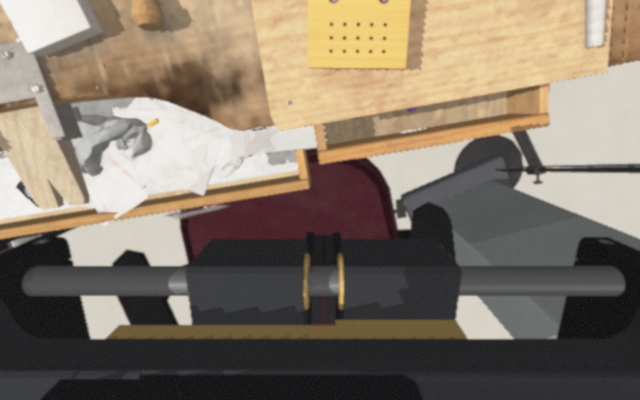

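The template looks seated on both pins, and I handed the job in at about 20.6 s; no verdict came back. I folded the arm in to pass the lamp. Then I pushed the template square to the fence with the two half-open fingers, at about 8 N at most. Next I slid it about 11 mm along the fence with the shut fingertips, at about 2 N, until it dropped over the pins, and backed away.

Last checks:
- **Pins:** close-up wrist views show a pin well inside each hole.
- **Flatness:** two-view measurement gave a tilt of about 0.01 rad. The top-and-side view pair agreed to within its noise.
- **Height:** the plate's top is 12.9 mm below the fence top, against a nominal 12 mm. Absolute heights disagreed: the wrist camera put everything about 7 mm too high and the top-and-side pair about 1.6 mm, so I trusted only the height differences.
- **Arm:** it ended clear, about 0.18 m up, with about zero force on the tool.
- **Jars and tin:** the arm's path stayed away from them, but I did not measure their positions again at the end.

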